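# Tip over and nest three drained tank end caps

### The arm

A 6-joint arm with a two-finger parallel gripper is mounted at the origin on a cart in front of the work surface, level with it; the furniture and walls round the work are solid. World frame = base frame: x ahead of the robot, y to its left, z up, the work surface at z = 0. Lengths are in m, angles in rad, forces in N, time in s.
With the tool pointing down it reaches from about 0.375 to 0.975 m from the base axis. Payload 3.8 kg.
Tool frame: the origin (TCP) lies midway between the tips of the shut fingers; the grasp point (between the pads) lies 19 mm behind it; z points along the fingers, y is the line along which they close (so a half turn about z gives the same grasp; the last joint's range is limited). The gripper opens to 88 mm and grips with 3 to 60 N. Pads are 18 mm wide; open, the fingers measure 123 mm over their backs; the gripper's body (75 mm by 187 mm) begins 45 mm behind the grasp point.
Start: joints at [1.209, 0.264, 1.604, -0, 1.274, -0.037], TCP at [0.215, 0.64, 0.239] pointing down, gripper open.
Joint ranges: [-2.63, 2.63], [-0.94, 2.18], [0.31, 2.57], [-1.31, 4.45], [0, 2.66], [-2.55, 2.55]. Speed limits (rad/s): [2.57, 2.57, 3.14, 3.14, 3.14, 3.14].

### API

Orientations are given as a rotation vector (axis times angle).
In Python, from cell import manip, inverse_kinematics, cams, order gives the robot as it stands. Calls block until the motion is done:
- manip.move_pose(position, orientation): joint-space move of the TCP to a pose.
- manip.move_linear(position, rate=0.15, rot=None): straight line of the TCP; rot=None keeps the orientation; rate is the mean speed in m/s.
- manip.set_joints(angles): joint-space move.
- manip.set_gripper(opening, force=None): finger opening in m; force is the grip in N (None keeps the last); returns when the fingers have stopped.
- manip.dwell(seconds).
- inverse_kinematics(position, orientation): joint angles nearest the present ones, or None.
- manip.state(): the state.
- cams.capture(name): name is "scene" or "top" or "wrist"; returns a dict with "image" (420x560x3 uint8, blue, green, red), "z_map" (420x560 float32, m along the optical axis (not along the pixel's ray), 0 where there is no reading), "intrinsics" (3x3 intrinsics, pixels), "k1" (the pictures are not rectified: a ray, as slopes to the right and down, at radius r is drawn at 1 + k1 r^2 times it, then the intrinsics apply), "position" and "orientation" of the camera in the world; the wrist camera has in their place "T_tool_cam" (4x4, takes a point from camera to tool coordinates, whose origin is the TCP and whose axes are the flange's). Camera axes: x right, y down, z forward; pixel columns grow to the right and rows downward; lengths in m; the calibration is good to about 2 mm. A picture is of the moment at which its call begins: read the wrist's pose just before it.
A pose or a line that the arm cannot do raises manip.IKError and nothing moves.
- order.close_job(): hands the job in; it is judged then, once.
The state is a dict: "clock": time; "joint_pos": joint angles; "joint_velocities": joint speeds; "tau": joint torques, N m; "tool_pos": TCP position; "tcp_rot": TCP orientation; "contact_force": force on the tool from outside, world axes, zero at the start; "moment": the same for the moment, N m; "gripper_width": finger opening in m; "grasp_force": force on a finger pad.
Only numpy, scipy, OpenCV 4.12 (cv2) and the standard library are available. Lean on these libraries where they do the work, as an engineer would, in place of code of your own. Each camera call takes 0.05 s, during which the arm holds its last target. There are 200 camera calls.

### The job

The three domed metal end caps have drained and are to be put away nested on their backs, mouths up, each cupped inside the next larger. Tip the middle-sized cap, which leans on the two steel blocks, over onto its dome on the table, lift it by its lip into the large cap where that stands, then set the small cap inside the middle one. Set the caps down rather than dropping them, let them sit level, and leave the blocks standing and the other things alone.

Things in the scene. Friction and masses are not known exactly. Their poses are not given: they have to be found in the camera images.
- middle_cap: Middle-sized domed grey metal tank end cap, 110 mm across the mouth, 56 mm deep, wall 6 mm, 0.4 kg. Origin: outside of the crown (flat, 32 mm across); z axis runs from crown to mouth, so z up = on its back. Starts dome up on an edge, mouth plane 48 deg to the table, its lip (82 mm up at the top) leant on both blocks, its low edge 65 mm in front of them. Tips over past about 62 deg and then rolls onto its crown.
- large_cap: Largest domed grey metal end cap, 160 mm across the mouth, 58 mm deep, wall 6 mm (inner floor 6 mm above its origin, 148 mm inside at the lip, rounding in to a flat about 50 mm across), loose, 0.85 kg. Starts on its back, mouth up, beyond the welded frame. Origin: outside of the crown, on the table; z axis runs to the mouth.
- small_cap: Small domed grey metal end cap, 60 mm across the mouth, 48 mm deep, wall 6 mm, 0.13 kg, loose. Starts on its back, mouth up, at the right front. Origin: outside of the crown, on the table; z axis runs to the mouth. Seated in the middle cap (inner floor 6 mm thick, 98 mm inside at the lip) its lip lies 2 mm below that cap's lip.
- block_a: Steel gauge block with holes, 51 x 26 mm and 76 mm high, loose, 0.75 kg. Origin: centre of its underside. Its x axis is the 51 mm side; the cap leans on its -x face and tips over towards -x. block_b stands beside it at +96 mm along its y axis, so a clear gap of 70 mm lies between the two; the cap's highest lip point is over the middle of that gap.
- block_b: The second steel gauge block, the same and parallel to the first, at +96 mm along its y axis. Origin: centre of its underside.
- frame_work: Welded frame of square tube, fixed. A 34 mm tube crosses over the table from (x 0.50, y -0.12), centre 0.19 m up, to (x 0.61, y 0.42), centre 0.13 m up; at its right end a 38 mm post, 0.36 m high, stands at (0.49, -0.14); legs at its left end. The large cap stands behind this tube, the other two caps and the blocks in front of it.
- flap_disc: Flap grinding disc, 113 mm across, 8 mm thick, lying in the middle of the front edge; a bystander.
- antispatter_can: Spray can, 53 mm across, 184 mm high, standing at the right; a bystander.
Mind the look-alikes: they are no part of the job. Leave any blue look-alike of the small_cap alone.

How it is judged:
On the way, in this order (a step that is already met when the one before it is completed fails the run):
1. the middle cap lies on its back on the table, at rest (angle between middle_cap's own z axis and vertical below 0.3 rad and linear speed of middle_cap below 0.05 m/s and angular speed of middle_cap below 0.5 rad/s and height (world z) of middle_cap below 0.01 m), for 0.2 s.
2. the middle cap sits level in the large cap (horizontal distance between middle_cap and large_cap below 0.02 m and z of middle_cap in the frame of large_cap between 0 and 0.014 m and angle between middle_cap's own z axis and vertical below 0.15 rad and linear speed of middle_cap below 0.02 m/s), for 0.2 s.
At the end, for the whole second after the job is handed in: Large cap on its back on the table, level within 6 deg; middle cap in it and small cap in the middle one, each mouth up within 8.5 deg, crown within 20 mm of the next cap's centre and at most 8 mm off its inner floor, at rest; both blocks upright (6 deg) (all of step 2 and horizontal distance between small_cap and middle_cap below 0.02 m and z of small_cap in the frame of middle_cap between 0 and 0.014 m and angle between small_cap's own z axis and vertical below 0.15 rad and linear speed of small_cap below 0.02 m/s and angle between each of large_cap, block_a, block_b's own z axis and vertical below 0.1 rad and height (world z) of large_cap below 0.01 m); the robot touches nothing.
It fails at once if a cap is dropped or flung (it moves faster than 0.9 m/s) (linear speed of any of middle_cap, small_cap, large_cap above 0.9 m/s).
It fails at once if a block is shifted more than 40 mm (distance of any of block_a, block_b from where it was at the start of the episode above 0.04 m).
It fails at once if the large cap is shoved more than 40 mm from where it stood (distance of large_cap from where it was at the start of the episode above 0.04 m).
It fails at once if the flap disc or the spray can is disturbed (moved more than 30 mm) (distance of any of flap_disc, antispatter_can from where it was at the start of the episode above 0.03 m).
It also fails if it takes over 67 s, if anything falls off the work surface, if the arm or the gripper's body presses on something with over 40 N, if the wrist force passes 120 N, or if a joint passes its speed limit or range.

## Working session

There is one attempt and no reset: what is moved stays moved. The work goes in short steps, each a Python script; the robot and the scene stay as the last script left them, time stands still between calls to the robot, and variables do not carry over. Pictures are saved under pics/ and viewed, at most 12 in all, crops included, and the job is handed in when it is done.

```bash
ls; mkdir -p pics; cat > h.py <<'E'
import numpy as np, cv2
from scipy.spatial.transform import Rotation as R
from cell import manip, inverse_kinematics, cams, order
def cloud(c, T=None):
    """world xyz per pixel (HxWx3, nan where none); T = 4x4 camera pose"""
    z=c["z_map"].astype(float); K=np.array(c["intrinsics"]); k=float(c["k1"])
    h,w=z.shape; u,v=np.meshgrid(np.arange(w),np.arange(h))
    p=np.stack([u,v],-1).reshape(-1,1,2).astype(float)
    s=cv2.undistortPoints(p,K,np.array([k,0,0,0,0.])).reshape(h,w,2)
    P=np.concatenate([s*z[...,None],z[...,None]],-1); P[z<=0]=np.nan
    if T is None:
        o=np.array(c["orientation"]); Rm=R.from_rotvec(o).as_matrix() if o.size==3 else o
        t=np.array(c["position"])
    else: Rm,t=T[:3,:3],T[:3,3]
    return P@Rm.T+t
def wrist():
    s=manip.state(); c=cams.capture("wrist")
    T=np.eye(4);T[:3,:3]=R.from_rotvec(s["tcp_rot"]).as_matrix();T[:3,3]=s["tool_pos"]
    return c,cloud(c,T@np.array(c["T_tool_cam"]))
def st():
    s=manip.state(); print("t%.1f tcp"%s["clock"],np.round(s["tool_pos"],4),"F",np.round(s["contact_force"],1),"w%.4f g%.1f"%(s["gripper_width"],s["grasp_force"])); return s
E
python3 - <<'E'
from h import *
for n in("scene","top"):
    c=cams.capture(n); np.save(n+".npy",cloud(c)); cv2.imwrite(f"pics/{n}0.png",c["image"]); print(n,c["position"],c["orientation"],c["k1"])
s=st(); print(s["tcp_rot"])
E
```

```text
pics
scene [0.89596165 0.83146402 0.96728095] [-0.58040039 -2.70411874  1.09799697] -0.17348625099050272
top [0.443533   0.04835078 1.3427295 ] [-2.17771578  2.18552847 -0.11238317] 0.06906347280797714
t0.1 tcp [0.2152 0.6391 0.2375] F [-0.7 -0.  -0.6] w0.0882 g0.0
[-5.07949331e-01 -3.09986189e+00  3.02486570e-03]
```

View pics/scene0.png

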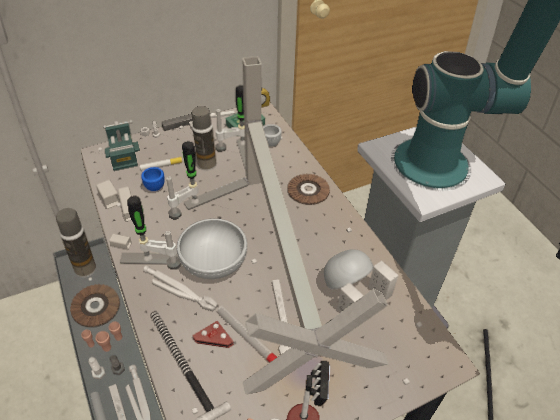

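View pics/top0.png

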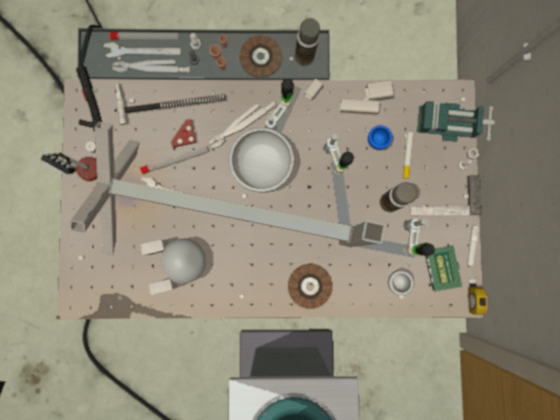

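Top view: the middle cap is at (183,262) leaning on blocks at (152,247) and (161,287). The large cap is at (262,160). Small-cap candidates are grey (401,282) and blue (380,137). I choose the grey one at right front. The flap discs at (310,286) and (260,56) and the cans at (400,196) and (308,38) are bystanders.

```bash
python3 - <<'E'
from h import *
import cv2
T=np.load("top.npy"); S=np.load("scene.npy")
for n,(u,v) in dict(A=(161,287),B=(152,247),mid=(183,262),large=(262,160),small=(401,282),disc=(310,286),can=(402,190),table=(250,270),beam=(250,213)).items(): print(n,np.round(T[v,u],3))
def lip(P,lo,hi,c,r):
    m=(P[...,2]>lo)&(P[...,2]<hi)&(np.hypot(P[...,0]-c[0],P[...,1]-c[1])<r); q=P[m][:,:2]
    A=np.c_[2*q,np.ones(len(q))]; s=np.linalg.lstsq(A,(q**2).sum(1),rcond=None)[0]
    return len(q),s[:2].round(4),np.sqrt(s[2]+s[:2]@s[:2]).round(4)
for P,n in((T,"top"),(S,"scene")):
    print(n,"large",lip(P,.053,.066,T[160,262],.1),"small",lip(P,.042,.055,T[282,401],.045))
    for k,(u,v) in dict(A=(161,287),B=(152,247)).items():
        m=(abs(P[...,2]-.076)<.006)&(np.hypot(P[...,0]-T[v,u,0],P[...,1]-T[v,u,1])<.036)
        q=P[m][:,:2].astype(np.float32); print(k,len(q),cv2.minAreaRect(q) if len(q)>4 else 0, q.mean(0))
c=cv2.imread("pics/top0.png"); a=cv2.resize(c[225:310,125:225],None,fx=4,fy=4,interpolation=2); b=cv2.resize(c[240:325,350:450],None,fx=4,fy=4,interpolation=2)
cv2.imwrite("pics/crop.png",np.hstack([a,b]))
E
```

```text
A [0.377 0.311 0.074]
B [0.472 0.334 0.074]
mid [0.436 0.257 0.096]
large [0.694 0.074 0.002]
small [ 0.383 -0.274  0.006]
disc [ 0.374 -0.046 -0.   ]
can [ 0.593 -0.239  0.18 ]
table [0.414 0.104 0.001]
beam [0.543 0.097 0.179]
top large (518, array([0.6879, 0.0732]), np.float64(0.0773)) small (189, array([ 0.3844, -0.2629]), np.float64(0.0265))
A 254 ((0.3814775347709656, 0.3087323307991028), (0.03812520205974579, 0.06195887550711632), 31.880329132080078) [0.38111833 0.31079724]
B 258 ((0.47089508175849915, 0.3307431936264038), (0.06410329788923264, 0.039233945310115814), 81.2362289428711) [0.47112763 0.33221486]
scene large (663, array([0.6908, 0.0778]), np.float64(0.0773)) small (101, array([ 0.3846, -0.2596]), np.float64(0.0256))
A 290 ((0.38629230856895447, 0.3121635317802429), (0.03962838277220726, 0.06349291652441025), 14.72843074798584) [0.38227746 0.31593108]
B 306 ((0.47216087579727173, 0.32813119888305664), (0.0589757040143013, 0.04179782047867775), 64.8010482788086) [0.4714454  0.32622603]
```

View pics/crop.png

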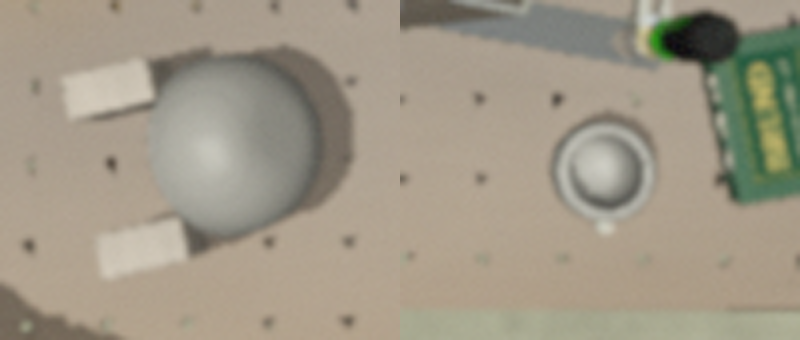

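The crop shows the grey small cap intact at right front, and the middle cap's top lip over the gap between the blocks. Next I refine the block poses with the wrist camera from above.

```bash
cat >> h.py <<'E'
def down(deg):
    """tool pointing down, closing axis y at deg in the table plane; of the two half turns the one with smaller joint 6"""
    a=np.radians(deg); y=np.array([np.cos(a),np.sin(a),0]); z=np.array([0,0,-1.])
    return R.from_matrix(np.c_[np.cross(y,z),y,z])
def pick(p,deg):
    best=None
    for d in(deg,deg+180):
        r=down(d).as_rotvec(); q=inverse_kinematics(p,r)
        if q is not None and (best is None or abs(q[5])<abs(best[1][5])): best=(r,q)
    return best
E
python3 - <<'E'
from h import *
p=[.43,.25,.27]; r,q=pick(p,12.5); print(q)
manip.move_pose(p,r); st()
c,P=wrist(); np.save("w1.npy",P); cv2.imwrite("pics/w1.png",c["image"])
for k,g in dict(near=(.382,.3125),far=(.4712,.3295)).items():
    m=(abs(P[...,2]-.076)<.005)&(np.hypot(P[...,0]-g[0],P[...,1]-g[1])<.036); n,l,s,ce=cv2.connectedComponentsWithStats(m.astype(np.uint8))
    i=1+np.argmax(s[1:,4]); q=P[l==i]; print(k,len(q),cv2.minAreaRect(q[:,:2].astype(np.float32)),q.mean(0),ce[i])
E
```

```text
[ 4.76545341e-01 -9.56020558e-02  1.93422669e+00 -8.88178420e-16
  1.30296802e+00  2.58379184e-01]
t1.7 tcp [0.4299 0.2508 0.27  ] F [ 0.8  0.2 -0.3] w0.0880 g0.0
near 1568 ((0.3828548192977905, 0.3133889436721802), (0.04646600782871246, 0.06847693771123886), 42.9007453918457) [0.38209813 0.31521354 0.07596511] [242.33354592 113.65943878]
far 1346 ((0.47221553325653076, 0.33927929401397705), (0.025948593392968178, 0.051877181977033615), 13.936058044433594) [0.47171295 0.33969119 0.07594722] [335.0936107  109.25705795]
```

View pics/w1.png

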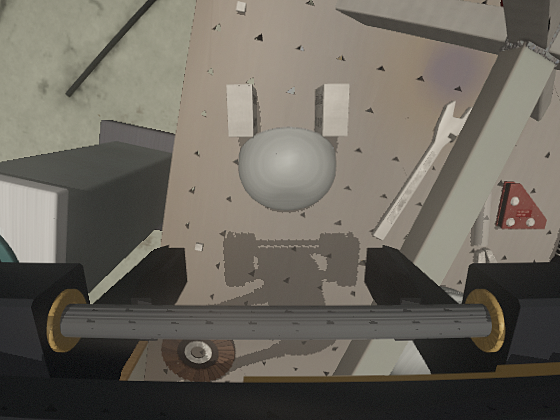

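```bash
python3 - <<'E'
from h import *
xb=np.array([-.24,.971,0]); mid=np.array([.4256,.3278,0]); r,_=pick([.43,.33,.2],13.9)
at=lambda s,z: mid+s*xb+[0,0,z]
manip.set_gripper(0.0,10); manip.move_pose(at(.008,.2),r)
manip.move_linear(at(.008,.1),.15); manip.move_linear(at(.008,.06),.06); st()
for s in(-.005,-.02,-.03,-.04):
    manip.move_linear(at(s,.06),.05); st()
    c,P=wrist(); m=(P[...,2]>.02)&(P[...,2]<.13)&(np.hypot(P[...,0]-.45,P[...,1]-.2)<.12); q=P[m&(P[...,1]<.29)]
    print(s,"top z",np.percentile(q[:,2],99) if len(q) else 0,"ymin",q[:,1].min() if len(q) else 0)
cv2.imwrite("pics/w2.png",c["image"])
E
```

```text
t5.2 tcp [0.4238 0.3356 0.06  ] F [-0.6  0.2  0.4] w0.0003 g0.0
t5.6 tcp [0.427  0.3226 0.0602] F [ 0.2 -0.1  0.3] w0.0005 g0.0
-0.005 top z 0.09529656847231568 ymin 0.2887152544632445
t6.1 tcp [0.4304 0.3079 0.0599] F [-0.  -0.5  0.3] w0.0004 g0.2
-0.02 top z 0.10093961723267915 ymin 0.27912633599006276
t6.5 tcp [0.4328 0.2983 0.0599] F [ 0.3 -0.5  0.8] w0.0003 g0.0
-0.03 top z 0.1281081244225634 ymin 0.19565389483859535
t6.9 tcp [0.4352 0.2886 0.06  ] F [ 0.1 -0.7 -0.2] w0.0006 g0.0
-0.04 top z 0.12988176327022857 ymin 0.2632134802948792
```

View pics/w2.png

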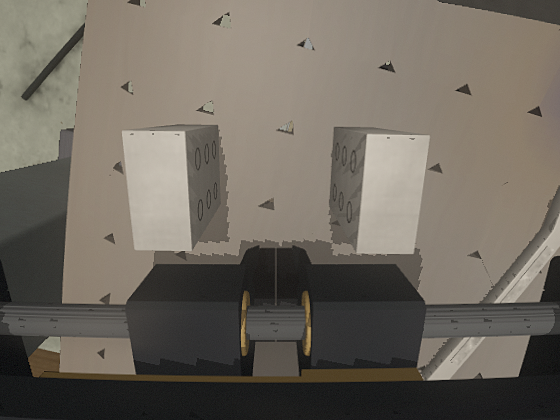

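```bash
python3 - <<'E'
from h import *
c=cams.capture("scene"); P=cloud(c); np.save("s2.npy",P); im=c["image"]
t=cams.capture("top")["image"]
cv2.imwrite("pics/s2.png",np.hstack([cv2.resize(im[210:330,280:430],None,fx=2.6,fy=2.6),cv2.resize(t[200:320,120:270],None,fx=2.6,fy=2.6)])); st()
E
```

```text
t7.1 tcp [0.4353 0.289  0.06  ] F [0.7 0.1 0.3] w0.0003 g0.0
```

View pics/s2.png

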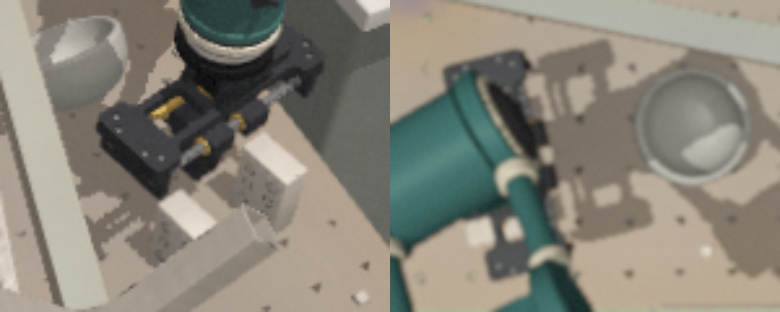

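The cap has tipped: it now lies mouth up at about top-image px (236,249). I retreat and measure its lip from above, along with the large cap's profile.

```bash
cat >> h.py <<'E'
def lip(P,g,R0,zlo,zhi):
    """lip circle: robust fit of the outer edge near guess g; returns centre"""
    from scipy.optimize import least_squares
    m=(P[...,2]>zlo)&(P[...,2]<zhi)&(np.hypot(P[...,0]-g[0],P[...,1]-g[1])<R0+.02); q=P[m]
    f=lambda s: np.hypot(q[:,0]-s[0],q[:,1]-s[1])-(R0-.003)
    s=least_squares(f,g[:2],loss="soft_l1",f_scale=.002); e=f(s.x); k=abs(e)<.005
    A=np.c_[q[k],np.ones(k.sum())]; pl=np.linalg.lstsq(np.c_[q[k][:,:2]-s.x,np.ones(k.sum())],q[k][:,2],rcond=None)[0]
    print("lip",k.sum(),"of",len(q),"centre",s.x.round(4),"rms %.4f"%np.sqrt((e[k]**2).mean()),"tilt",pl[:2].round(3),"z %.4f"%pl[2]); return s.x
E
python3 - <<'E'
from h import *
p=manip.state()["tool_pos"]; manip.move_linear([p[0],p[1]+.02,.06],.1); manip.move_linear([p[0],p[1]+.02,.3],.25)
manip.set_gripper(.03,20)
r,q=pick([.46,.10,.30],90); print(q); manip.move_pose([.46,.06,.30],r); manip.dwell(.3)
c,P=wrist(); np.save("w3.npy",P); cv2.imwrite("pics/w3.png",c["image"]); st()
lip(P,(.46,.13),.055,.04,.07)
t=cams.capture("top"); P2=cloud(t); lip(P2,(.46,.13),.055,.04,.07); L=lip(P2,(.69,.075),.08,.045,.07)
d=np.hypot(P2[...,0]-L[0],P2[...,1]-L[1])
for a in np.arange(.01,.082,.006):
    m=(d>a)&(d<a+.006); print("%.3f"%a,np.nanmedian(P2[m][:,2]).round(4),end="; ")
E
```

```text
[ 1.61141005e-01 -1.64772874e-01  1.94049858e+00 -4.44089210e-16
  1.36586694e+00 -1.40965532e+00]
t11.1 tcp [0.46   0.0602 0.3   ] F [ 0.7  0.  -0.1] w0.0297 g0.0
lip 1689 of 1728 centre [0.4645 0.1531] rms 0.0022 tilt [-0.019 -0.024] z 0.0527
lip 53 of 81 centre [0.4604 0.2477] rms 0.0028 tilt [-0.017  0.433] z 0.0745
lip 587 of 629 centre [0.6858 0.0738] rms 0.0023 tilt [-0.008 -0.004] z 0.0564
0.010 0.0068; 0.016 0.0053; 0.022 0.0061; 0.028 0.0068; 0.034 0.0078; 0.040 0.009; 0.046 0.0106; 0.052 0.0139; 0.058 0.0182; 0.064 0.025; 0.070 0.0441; 0.076 0.0541; 0.082 0.0002;
```

View pics/w3.png

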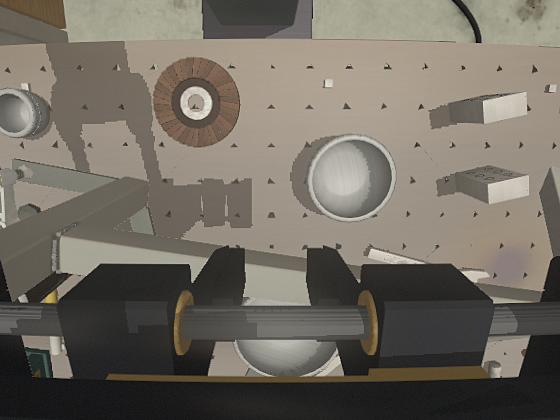

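```bash
python3 - <<'E'
from h import *
C=np.array([.4645,.1531]); g=C+[0,.052]; r,q=pick([*g,.2],90); print(q)
manip.move_pose([*g,.15],r); manip.move_linear([*g,.08],.15); st(); manip.move_linear([*g,.040],.06); st()
manip.set_gripper(0,50); st()
manip.move_linear([*g,.06],.04); st(); manip.move_linear([*g,.30],.2); st()
c,P=wrist(); cv2.imwrite("pics/w4.png",c["image"]); lip(P,C,.055,.29,.33); np.save("w4.npy",P)
E
```

```text
[ 3.66746753e-01 -2.56458939e-02  1.99947606e+00 -4.44089210e-16
  1.16776249e+00 -1.20404957e+00]
t12.6 tcp [0.4656 0.2048 0.0812] F [-0.5 -0.2  0.6] w0.0301 g0.0
t13.4 tcp [0.4646 0.2052 0.0399] F [0.4 0.1 0.4] w0.0302 g0.0
t13.9 tcp [0.4652 0.2051 0.0405] F [ 0.9 -1.4  2.1] w0.0069 g47.7
t14.6 tcp [0.4644 0.2051 0.06  ] F [-0.1 -0.3 -4.4] w0.0065 g48.4
t15.9 tcp [0.4637 0.2048 0.2983] F [-0.7 -0.7 -4.3] w0.0066 g48.4
lip 10551 of 12519 centre [0.4616 0.1593] rms 0.0021 tilt [-0.026  0.088] z 0.3071
```

View pics/w4.png

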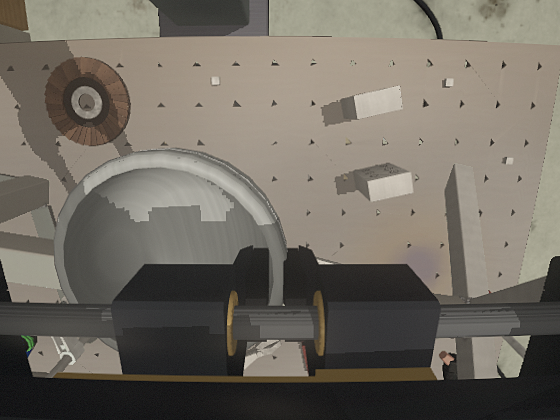

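The cap is held at 4.3 N with about 5° of sag and the blocks are upright. I carry it over the beam into the large cap.

```bash
python3 - <<'E'
from h import *
S=np.load("scene.npy"); T=np.load("top.npy"); L=(lip(S,(.69,.075),.08,.045,.07)+lip(T,(.69,.075),.08,.045,.07))/2
print(L); assert np.hypot(*(L-[.688,.075]))<.006
g=L+[0,-.007+.052]
manip.move_linear([*g,.30],.2); s=st()
manip.move_linear([*g,.12],.2); manip.move_linear([*g,.065],.06); st()
for z in np.arange(.060,.0459,-.002):
    manip.move_linear([*g,z],.03); manip.dwell(.1); f=manip.state()["contact_force"]; print("%.3f"%z,f.round(1) if hasattr(f,"round") else np.round(f,1))
    if f[2]>-1: break
st()
E
```

```text
lip 893 of 1013 centre [0.6885 0.0793] rms 0.0022 tilt [0.001 0.003] z 0.0547
lip 592 of 639 centre [0.6858 0.0738] rms 0.0023 tilt [-0.006 -0.002] z 0.0562
[0.6871606  0.07656307]
t17.3 tcp [0.6865 0.1219 0.2999] F [-0.4  0.2 -3.4] w0.0063 g48.4
t19.4 tcp [0.6877 0.1216 0.0656] F [-0.6 -0.1 -3.2] w0.0066 g48.4
0.060 [-0.4 -0.1 -4.4]
0.058 [-0.1 -0.3 -3.2]
0.056 [-0.1  0.3 -3.4]
0.054 [ 0.5  0.3 -3.8]
0.052 [-0.3 -0.3 -3.6]
0.050 [-0.9 -0.5 -3.6]
0.048 [ 0.6  0.1 -1.6]
0.046 [0.2 3.6 4.3]
t22.3 tcp [0.6879 0.122  0.0469] F [0.2 3.6 4.3] w0.0065 g48.4
```

```bash
python3 - <<'E'
from h import *
manip.set_gripper(.009,10); st(); manip.set_gripper(.013); s=st()
p=s["tool_pos"]; manip.move_linear([p[0],p[1],.075],.04); st(); manip.move_linear([p[0],p[1],.30],.25)
manip.move_linear([.76,.075,.36],.25); manip.dwell(.2)
c,P=wrist(); np.save("w5.npy",P); cv2.imwrite("pics/w5.png",c["image"]); st()
M=lip(P,(.687,.07),.055,.05,.075); 
d=np.hypot(P[...,0]-M[0],P[...,1]-M[1]); q=P[(d>.062)&(d<.1)&(P[...,2]>.04)&(P[...,2]<.075)]; print(len(q)); lip(q[None],(.687,.076),.08,.048,.066)
E
```

```text
t22.5 tcp [0.6875 0.1217 0.0462] F [0.9 2.  2.4] w0.0091 g1.4
t22.8 tcp [0.6866 0.121  0.0454] F [-0.3 -0.1  0. ] w0.0131 g0.0
t23.7 tcp [0.6864 0.121  0.0748] F [-0.3 -0.5 -0.1] w0.0134 g0.0
t25.6 tcp [0.7588 0.0758 0.3587] F [-0.4 -0.1  0.6] w0.0130 g0.0
lip 1142 of 2233 centre [0.6855 0.0717] rms 0.0026 tilt [0.001 0.002] z 0.0605
2630
lip 2049 of 2081 centre [0.6869 0.0793] rms 0.0023 tilt [0.    0.001] z 0.0563
```

View pics/w5.png

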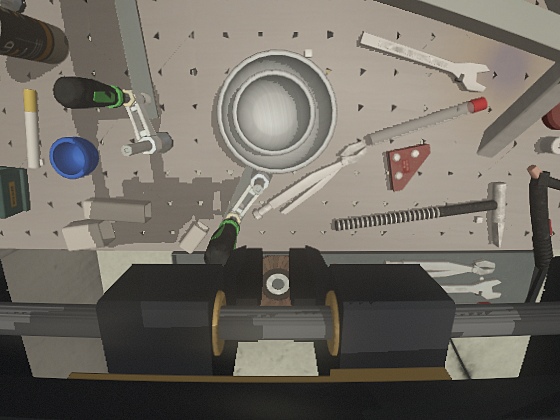

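Middle cap is seated level in the large one at px (275,112). Next is the small cap: high transit past the post, then measure it and the surrounding tall things.

```bash
python3 - <<'E'
from h import *
r,q=pick([.687,.08,.47],90); manip.move_linear([.687,.08,.47],.3)
r,q=pick([.42,-.22,.46],90); print(q); manip.move_pose([.42,-.22,.46],r); st()
r,q=pick([.39,-.20,.30],90); manip.move_pose([.39,-.2,.30],r); manip.dwell(.2)
c,P=wrist(); np.save("w6.npy",P); cv2.imwrite("pics/w6.png",c["image"]); st()
lip(P,(.3845,-.261),.03,.04,.054)
for Q in(P,np.load("top.npy"),np.load("scene.npy")):
    m=(Q[...,2]>.085)&(Q[...,2]<.4)&(Q[...,1]<-.15)&(Q[...,0]>.3)&(Q[...,0]<.52); q=Q[m]
    print(len(q)); 
    for x0 in np.arange(.3,.52,.04):
        k=q[(q[:,0]>=x0)&(q[:,0]<x0+.04)]
        if len(k): print("x%.2f"%x0,len(k),"y",k[:,1].min().round(3),k[:,1].max().round(3),"zmax",k[:,2].max().round(3))
E
```

```text
[-5.35054621e-01 -1.78613014e-01  1.66805019e+00 -4.44089210e-16
  1.65215548e+00  1.03574171e+00]
t28.3 tcp [ 0.4203 -0.22    0.4594] F [-0.1  0.7  0.3] w0.0131 g0.0
t29.2 tcp [ 0.3913 -0.2008  0.3021] F [ 0.6 -0.  -1.1] w0.0127 g0.0
lip 744 of 744 centre [ 0.3845 -0.2594] rms 0.0020 tilt [-0.001  0.002] z 0.0464
58834
x0.34 1 y -0.213 -0.213 zmax 0.359
x0.38 31793 y -0.28 -0.15 zmax 0.4
x0.42 14330 y -0.299 -0.161 zmax 0.392
x0.46 11845 y -0.299 -0.15 zmax 0.364
x0.50 865 y -0.297 -0.155 zmax 0.324
552
x0.42 99 y -0.301 -0.274 zmax 0.202
x0.46 372 y -0.303 -0.15 zmax 0.365
x0.50 81 y -0.298 -0.15 zmax 0.365
3516
x0.30 485 y -0.735 -0.709 zmax 0.247
x0.34 516 y -0.731 -0.71 zmax 0.254
x0.38 563 y -0.732 -0.709 zmax 0.262
x0.42 603 y -0.733 -0.276 zmax 0.27
x0.46 972 y -0.733 -0.15 zmax 0.364
x0.50 377 y -0.73 -0.15 zmax 0.363
```

View pics/w6.png

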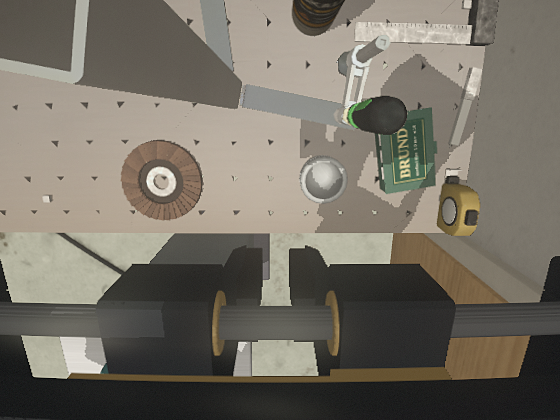

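```bash
python3 - <<'E'
from h import *
T=np.load("top.npy"); S=np.load("scene.npy")
for Q in(T,S):
    m=(Q[...,2]>.085)&(Q[...,2]<.3)&(Q[...,1]<-.2)&(Q[...,1]>-.36)&(Q[...,0]>.3)&(Q[...,0]<.52); print("handle",Q[m].min(0).round(3),Q[m].max(0).round(3))
hx=min(Q[(Q[...,2]>.085)&(Q[...,2]<.3)&(Q[...,1]<-.2)&(Q[...,1]>-.36)&(Q[...,0]>.3)&(Q[...,0]<.52)][:,0].min() for Q in(T,S))
az=np.radians(90 if hx>.434 else 76); u=np.array([np.cos(az),np.sin(az)]); print(hx,np.degrees(az))
g=np.array([.3845,-.2594])+.027*u; r,q=pick([*g,.2],np.degrees(az)); print(q)
manip.set_gripper(.03,30); manip.move_pose([*g,.2],r); manip.move_linear([*g,.08],.15); st(); manip.move_linear([*g,.036],.06); st()
manip.set_gripper(0,35); st(); manip.move_linear([*g,.06],.05); st(); manip.move_linear([*g,.47],.25); st()
E
```

```text
handle [ 0.449 -0.303  0.102] [ 0.52  -0.272  0.204]
handle [ 0.454 -0.298  0.085] [ 0.479 -0.268  0.203]
0.4494441298149093 90.0
[-5.99114900e-01 -1.44834280e-01  2.10870572e+00 -4.44089210e-16
  1.17772121e+00  9.71681426e-01]
t31.1 tcp [ 0.3856 -0.233   0.0813] F [-0.5  0.1  0.2] w0.0301 g0.0
t32.0 tcp [ 0.3847 -0.2325  0.0361] F [-0.5 -0.3 -0.1] w0.0302 g0.0
t32.5 tcp [ 0.3849 -0.2327  0.0364] F [ 0.4 -0.8  2.8] w0.0060 g32.6
t33.1 tcp [ 0.3846 -0.2324  0.0602] F [-0.4  0.3 -0.7] w0.0058 g32.7
t34.9 tcp [ 0.3842 -0.2321  0.4685] F [ 0.3  0.6 -1.1] w0.0056 g32.7
```

```bash
python3 - <<'E'
from h import *
g=np.array([.6855,.0717-.006+.027])
manip.move_linear([*g,.47],.25); st(); manip.move_linear([*g,.13],.2); manip.move_linear([*g,.072],.08); st()
for z in np.arange(.062,.0449,-.002):
    manip.move_linear([*g,z],.03); manip.dwell(.1); f=np.array(manip.state()["contact_force"]); print("%.3f"%z,f.round(1))
    if f[2]>1.5 or (f[2]>.7 and z<.049): break
st(); manip.set_gripper(.008,10); st(); manip.set_gripper(.012); s=st()
p=s["tool_pos"]; manip.move_linear([p[0],p[1],.08],.04); st(); manip.move_linear([p[0],p[1],.30],.25)
manip.move_linear([.61,.075,.40],.25); manip.dwell(.2)
c,P=wrist(); np.save("w7.npy",P); cv2.imwrite("pics/w7.png",c["image"]); st()
d=np.hypot(P[...,0]-.6855,P[...,1]-.066)
lip(P[d<.036][None],(.6855,.066),.03,.053,.07)
lip(P[(d>.038)&(d<.066)][None],(.6855,.0717),.055,.055,.07)
lip(P[d>.064][None],(.687,.079),.08,.05,.066)
E
```

```text
t36.9 tcp [0.6851 0.0919 0.4705] F [ 0.6  0.9 -0.1] w0.0062 g32.7
t39.6 tcp [0.6859 0.0927 0.0723] F [-0.6  0.  -1.6] w0.0060 g32.7
0.062 [ 0.2 -0.8 -0.7]
0.060 [-0.2 -0.1 -1.2]
0.058 [ 1.  -0.5 -1.3]
0.056 [-0.5 -1.  -1.6]
0.054 [ 0.4  0.5 -0.6]
0.052 [ 0.3  0.8 -0.1]
0.050 [-0.2  0.5 -1. ]
0.048 [-0.3  1.1  4.3]
t42.6 tcp [0.6861 0.093  0.0488] F [-0.3  1.1  4.3] w0.0061 g32.8
t42.9 tcp [0.6853 0.0924 0.0477] F [-1.3 -0.5  0.9] w0.0077 g0.2
t43.1 tcp [0.6852 0.0925 0.0476] F [ 0.1 -0.4 -0.1] w0.0123 g0.2
t44.1 tcp [0.6849 0.0925 0.0797] F [-0.1 -0.8  0.2] w0.0125 g0.0
t46.0 tcp [0.61   0.0751 0.3974] F [-0.8  0.1 -0.2] w0.0119 g0.0
lip 538 of 538 centre [0.6851 0.0666] rms 0.0019 tilt [-0.003  0.   ] z 0.0590
lip 1043 of 1349 centre [0.6861 0.073 ] rms 0.0023 tilt [0.001 0.003] z 0.0609
lip 1489 of 1530 centre [0.6868 0.0787] rms 0.0022 tilt [0.002 0.002] z 0.0567
```

View pics/w7.png

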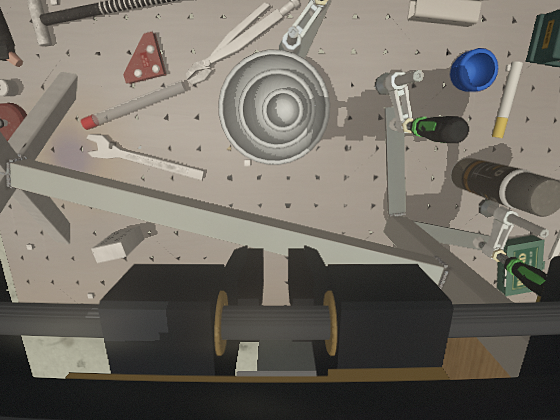

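All three caps are nested and level at px (275,107), with offsets of 6 mm and the small cap's lip 2 mm below the middle one's. Handing in.

```bash
python3 - <<'E'
from h import *
print(order.close_job()); st()
E
```

```text
the job is handed in; nothing more can be done
None
the job is handed in; nothing more can be done
```

I handed the job in at about 46 s of the 67 s limit. The last wrist picture shows the three caps nested mouth up and level, each about 6 mm off the next cap's centre; both blocks were upright after the tip-over, and no verdict came back.

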